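# Draw the flush bolt and open the second leaf of the supply cabinet

## Task

One leaf of the small blue double-door cabinet already stands open, but the other leaf is still held by its brass flush bolt. Pull the bolt's knob all the way up, then swing that leaf wide open, about square to the cabinet front or farther, and leave the bolt up and let go.

Things in the scene. Friction and masses are not known exactly. Their poses are not given: they have to be found in the camera images.
- flush_bolt (a joint): Brass bolt sliding straight up and down inside the closed leaf, in m. 0 = shot, its 9 mm rod 14 mm deep in the sill: the leaf is locked. Above 0.015 the rod is clear of the sill; 0.030 = fully drawn, at its stop; it may start up to 0.003 up. About 3 N of friction; stays at the height where it is left.
- bolt_knob (a point): Centre of the bolt's knob, an upright brass cylinder, diameter 24, height 30, above the closed leaf's top near its free edge; bolt shot, its underside is 12 above leaf and cabinet top (172 over the bench). Moves with bolt and leaf. z up; leaf shut, x points into the cabinet, y along the leaf towards its hinge. The leaf can be swung by this knob.
- leaf_hinge (a point): Upright hinge axis of the bolted (left) leaf, at the knob centre's height with the bolt shot; the knob is 117 mm from the axis. Fixed to the cabinet (270 wide, 172 high, grey with blue leaves, fixed to the bench): z up, x into the cabinet, y to its left. The other leaf, with a black lock knob and no bolt, is hinged at the right and already stands open.
- passive_leaf (a joint): Angle of the bolted leaf in rad: 0 = shut, growing as it swings out towards the robot (clockwise seen from above), 1.57 = square to the cabinet front, stop at 1.9. The leaf is 129 mm wide, 18 thick, 150 tall; it swings lightly (about 1 N at the knob) and stays where it is left.

How it is judged:
By the outcome, as a careful person would: the job done as asked, in the order asked, and still so for the second after the job is handed in, with the robot touching nothing.
It also fails if it takes over 35 s, if anything falls off the work surface, if the arm or the gripper's body presses on something with over 40 N, if the wrist force passes 120 N, or if a joint passes its speed limit or range.

## Robot

A 7-joint arm with a two-finger parallel gripper is mounted at the origin on a cart in front of the work surface, level with it; the furniture and walls round the work are solid. World frame = base frame: x ahead of the robot, y to its left, z up, the work surface at z = 0. Lengths are in m, angles in rad, forces in N, time in s.
With the tool pointing down it reaches from about 0.4 to 0.875 m from the base axis. Payload 6.5 kg.
Tool frame: the origin (TCP) lies at the very end of the fingers, on their centre line; the grasp point (between the pads) lies manip.grip_depth behind it (manip.grip_depth is the distance from the TCP to the grasp point, in m); z points along the fingers, y is the line along which they close (so a half turn about z gives the same grasp; the last joint's range is limited). The gripper opens to 88 mm and grips with 3 to 60 N. Pads are 18 mm wide; open, the fingers measure 123 mm over their backs; the gripper's body (75 mm by 187 mm) begins 45 mm behind the grasp point.
Start: joints at [1.068, 0.536, -0.004, 1.538, 0.003, 1.067, -0.071], TCP at [0.275, -0.589, 0.239] pointing down, gripper open.
Joint ranges: [-2.7, 2.7], [-0.37, 2.16], [-1.27, 1.26], [0.24, 2.4], [-1.31, 4.45], [0.19, 1.91], [-2.76, 2.76]. Speed limits (rad/s): [2.39, 2.39, 3.14, 3.14, 3.14, 3.14, 3.14].

## Interface

Orientations are given as a rotation vector (axis times angle).
In Python, from plant import readout, optics, ticket, manip gives the robot as it stands.
- The arm moves only by the tool apply_moves, never from a script. Its argument "steps" is a list of rows, each a list of 2 entries, a list of its own where there are three numbers: the shift along the tool's x, y, z in mm, then the turn about the tool's z in degrees. In form: [[[x, y, z], spin], ...]. A call has 1 to 10 rows; each row shifts and turns the commanded pose from where the row before left it, along the tool's axes as they then stand; what a row does not reach is not made up. A row lasts 1/12 s, in which the tool goes at most 41.7 mm and 7.16 degrees, less where a joint would pass 70% of its speed; a pose out of reach is approached as far as the arm can. A call with a gripper value outside its range is refused whole. "claw" is the finger opening in mm, from 0 to 88.1, set as the call begins (left out, the last holds). The fingers move at their own pace and stop on an object; the grip force is fixed at half the most. Time passes only in rows, so rows that do not move let the fingers close. It gives the time, the measured TCP pose, the force and the opening at its end, in the units of the state.
- readout.get_state(): the state, without advancing time (a new reading comes with each control period).
- optics.read_camera(name): name is "side" or "top" or "wrist"; returns (picture, depth): 420x560x3 uint8, red, green, blue; 420x560 float32, m along the optical axis (not along the pixel's ray), 0 where there is no reading.
- optics.get_calibration(name): a dict with "mtx" (3x3 intrinsics, pixels), "rvec" (rotation vector, rad) and "tvec" (3), from world to camera coordinates, as OpenCV has them. Camera axes: x right, y down, z forward; pixel columns grow to the right and rows downward; lengths in m; the calibration is good to about 2 mm. A picture is of the moment at which its call begins: read the wrist's pose just before it. get_calibration takes no time and is no camera call; for the wrist camera it gives the pose at the moment of the call.
- ticket.finish_job(): hands the job in, once; it reports no verdict.
Trained networks look in the newest picture that a camera, given by its name, has taken for a name from the list of things; names that differ only in an ending like _2 or _b are one class to them, and where a whole thing is asked for, a point or a joint stands for the part that bears it (a point fixed in the world has none). Each returns a list of dicts, best first, with "score" (0 to 1); they miss things now and then, are a little off and sometimes report something else, mostly with a low value. They report only what shows in the picture. A call takes as long as a camera call.
- optics.look_for(camera, query): "centre" ([x, y, z] in m, in world coordinates, good to about 4 mm: the middle of the surface that is visible of it).
- optics.spot_point(camera, query): "centre" ([x, y, z] in m, in world coordinates, good to about 4 mm: a listed point, or the origin of a listed thing).
The state is a dict: "t": time; "joint_positions": joint angles; "dq": joint speeds; "joint_torque": joint torques, N m; "eef_pos": TCP position; "tool_rot": TCP orientation; "force": force on the tool from outside, world axes, zero at the start; "wrist_torque": the same for the moment, N m; "gripper_width": finger opening in m.
Only numpy, scipy, OpenCV 4.12 (cv2) and the standard library are available. Lean on these libraries where they do the work, as an engineer would, in place of code of your own. Each camera call takes 0.05 s, during which the arm holds its last target. There are 200 camera calls.

## Working session

There is one attempt and no reset: what is moved stays moved. The work goes in short steps, Python scripts to look and compute and a tool call to move; the robot and the scene stay as the last step left them, time stands still between calls to the robot, and variables do not carry over. Pictures are saved under pics/ and viewed, on a budget of 10 in all, crops included, one or two more only if the job needs it, and the job is handed in when it is done.

Besides the shell and the picture viewer there is one more tool, called after "Emit:" in YAML: its name, and indented under it one key for each argument. apply_moves: Moves the arm, as the interface text tells. Its arguments: {"type":"object","properties":{"steps":{"type":"array","items":{"type":"array"}},"claw":{"type":"number"}},"required":["steps"]}

```bash
mkdir -p pics; ls; python3 - <<'E'
from plant import readout, optics, ticket, manip
import cv2,numpy as np
s=readout.get_state(); print({k:np.round(v,3).tolist() for k,v in s.items()}); print(manip.grip_depth)
ims=[]
for c in ("side","top"):
    im,d=optics.read_camera(c); ims.append(im[:,:,::-1])
    for q in ("bolt_knob","leaf_hinge"):
        print(c,q,[(np.round(r["centre"],4).tolist(),round(r["score"],2)) for r in optics.spot_point(c,q)[:3]])
    print(c,[(np.round(r["centre"],4).tolist(),round(r["score"],2)) for r in optics.look_for(c,"bolt_knob")[:3]])
cv2.imwrite("pics/a.png",cv2.resize(np.hstack(ims),(800,300),interpolation=cv2.INTER_AREA))
E
```

```text
pics
{'t': 0.0, 'joint_positions': [1.068, 0.537, -0.004, 1.539, 0.003, 1.067, -0.071], 'dq': [-0.001, 0.001, 0.001, -0.001, -0.001, -0.0, -0.001], 'joint_torque': [0.0, -57.098, 0.991, -25.16, -0.056, 0.018, 0.0], 'eef_pos': [0.275, -0.588, 0.238], 'tool_rot': [-3.065, -0.68, 0.001], 'force': [-0.072, -0.087, -0.157], 'wrist_torque': [0.025, 0.004, 0.016], 'gripper_width': 0.088}
0.0187
side bolt_knob [([0.6433, 0.1316, 0.201], 0.55)]
side leaf_hinge [([0.6193, 0.2473, 0.1966], 0.64)]
side [([0.6416, 0.1345, 0.2063], 0.8), ([0.6643, 0.1296, 0.1581], 0.54)]
top bolt_knob [([0.6244, 0.2449, 0.1982], 0.69), ([0.644, 0.1263, 0.1995], 0.46)]
top leaf_hinge [([0.6241, 0.2472, 0.2019], 0.58)]
top []
```

View pics/a.png

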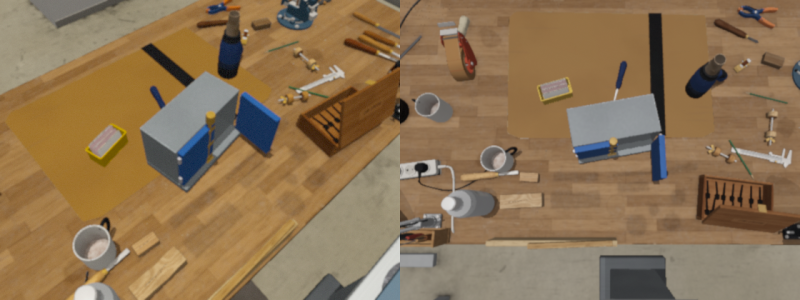

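The side picture shows the cabinet with the bolted leaf shut. The brass knob is at about (211,118) in the left half, and at (613,141) in the right (top view) half. The right leaf stands open. The top network's first "bolt_knob" hit lies on the hinge, so I discard it. Next I measure the knob from depth in both views and check the heights along the path.

```bash
cat > h.py <<'E'
from plant import readout, optics, ticket, manip
import cv2,numpy as np
from scipy.spatial.transform import Rotation as R
def cloud(c):
    k=optics.get_calibration(c); im,d=optics.read_camera(c)
    v,u=np.nonzero(d>0); z=d[v,u]
    p=(np.linalg.inv(k["mtx"])@np.vstack([u*z,v*z,z])).T
    Rm=cv2.Rodrigues(np.array(k["rvec"],float))[0]
    return (p-np.ravel(k["tvec"]))@Rm, im[v,u].astype(int)
E
python3 - <<'E'
from h import *
for c in ("side","top"):
    P,C=cloud(c)
    m=(np.hypot(P[:,0]-.643,P[:,1]-.129)<.03)&(P[:,2]>.18)&(C[:,0]>C[:,2]+25)
    Q=P[m]; print(c,m.sum(),Q.min(0).round(4),Q.max(0).round(4))
    t=Q[Q[:,2]>np.percentile(Q[:,2],95)-.004]; print(' top',t.mean(0).round(4),((t.min(0)+t.max(0))/2).round(4))
    w=(P[:,0]>.2)&(P[:,0]<.7)&(P[:,1]>-.5)&(P[:,1]<.25)
    for y in np.arange(-.5,.25,.1):
        s=w&(abs(P[:,1]-y-.05)<.05); print('  y',round(y,1),P[s,2].max().round(3) if s.any() else None)
E
```

```text
side 222 [0.6298 0.1198 0.1843] [0.6528 0.1425 0.2158]
 top [0.6413 0.1311 0.213 ] [0.6413 0.1311 0.2133]
  y -0.5 0.06
  y -0.4 0.209
  y -0.3 0.21
  y -0.2 0.209
  y -0.1 0.174
  y -0.0 0.174
  y 0.1 0.216
  y 0.2 0.174
top 119 [0.6322 0.1207 0.1899] [0.6539 0.1412 0.2198]
 top [0.6433 0.1309 0.2164] [0.6434 0.131  0.217 ]
  y -0.5 0.095
  y -0.4 0.212
  y -0.3 0.216
  y -0.2 0.212
  y -0.1 0.178
  y -0.0 0.178
  y 0.1 0.22
  y 0.2 0.178
```

Emit:
apply_moves:
  steps:
    - [[0,0,-10],-7]
    - [[0,0,-15],-7]
    - [[0,0,-15],-7]
    - [[0,0,-15],-7]
    - [[0,0,-5],-7]
    - [[0,0,0],-7]
    - [[0,0,0],-7]
    - [[0,0,0],-7]
    - [[0,0,0],-7]
    - [[0,0,0],-7]
  claw: 88

```text
t: 1.33
eef_pos: [0.2749, -0.589, 0.2987]
tool_rot: [-2.115, -2.323, 0.0]
force: [-0.2, 0.1, -0.2]
gripper_width: 0.0879
```

```bash
cat >> h.py <<'E'
def go(target,yaw):
    "shift in tool axes (mm) and spin (deg) bringing TCP to target and tool y to yaw (deg)"
    s=readout.get_state(); r=R.from_rotvec(s["tool_rot"]); M=r.as_matrix()
    y=np.degrees(np.arctan2(M[1,1],M[0,1]))
    print("t",round(s["t"],2),"tcp",np.round(s["eef_pos"],4),"yaw",y.round(1),"tilt",M[:2,2].round(3),"shift",(1000*r.inv().apply(np.array(target)-s["eef_pos"])).round(1),"spin",round(y-yaw,1),"w",round(s["gripper_width"],4),"F",np.round(s["force"],1),"q",np.round(s["joint_positions"],2))
E
python3 -c "
from h import *
go([.642,.131,.29],10)"
```

```text
t 1.33 tcp [ 0.2749 -0.589   0.2987] yaw 5.4 tilt [-0. -0.] shift [682.5 432.9   8.7] spin -4.6 w 0.0879 F [-0.2  0.1 -0.2] q [ 1.24  0.5  -0.26  1.46  0.13  1.2   1.06]
```

Emit:
apply_moves:
  steps:
    - [[20,12,0],0]
    - [[34,21,0],0]
    - [[34,21,0],0]
    - [[34,21,0],0]
    - [[34,21,0],0]
    - [[34,21,0],0]
    - [[34,21,0],0]
    - [[34,21,0],0]
    - [[34,21,0],0]
    - [[34,21,0],0]

```text
t: 2.17
eef_pos: [0.4471, -0.2449, 0.299]
tool_rot: [2.122, 2.316, -0.0]
force: [0.5, 0.2, 0.4]
gripper_width: 0.0881
```

```bash
python3 -c "
from h import *
go([.642,.131,.29],10)"
```

```text
t 2.17 tcp [ 0.4471 -0.2449  0.299 ] yaw 5.0 tilt [ 0.    -0.001] shift [357.5 227.    8.9] spin -5.0 w 0.0881 F [0.5 0.2 0.4] q [ 0.79  0.26 -0.45  1.82  0.13  1.09  0.38]
```

Emit:
apply_moves:
  steps:
    - [[30,23,0],-5]
    - [[31,24,0],0]
    - [[31,24,0],0]
    - [[31,24,0],0]
    - [[31,24,0],0]
    - [[31,24,0],0]
    - [[31,24,0],0]
    - [[31,24,0],0]
    - [[31,24,0],0]
    - [[15,10,0],0]

```text
t: 3.0
eef_pos: [0.621, 0.0852, 0.2988]
tool_rot: [-2.012, -2.411, -0.005]
force: [-0.3, -0.1, 0.3]
gripper_width: 0.0882
```

```bash
python3 -c "
from h import *
go([.642,.131,.29],10)
P,C=cloud('wrist')
im,_=optics.read_camera('wrist'); cv2.imwrite('pics/w.png',im[:,:,::-1])
m=(np.hypot(P[:,0]-.643,P[:,1]-.129)<.03)&(P[:,2]>.185)&(C[:,0]>C[:,2]+25)
Q=P[m]; print(m.sum(),Q.min(0).round(4),Q.max(0).round(4))
if m.any():
  t=Q[Q[:,2]>np.percentile(Q[:,2],95)-.004]; print(' top',t.mean(0).round(4),((t.min(0)+t.max(0))/2).round(4))
for q in ('bolt_knob','leaf_hinge'): print(q,[(np.round(r['centre'],4).tolist(),round(r['score'],2)) for r in optics.spot_point('wrist',q)[:2]])
"
```

```text
t 3.0 tcp [0.621  0.0852 0.2988] yaw 10.3 tilt [0.001 0.003] shift [41.2 28.8  8.9] spin 0.3 w 0.0882 F [-0.3 -0.1  0.3] q [ 0.18  0.5  -0.56  1.51  0.28  1.21 -0.24]
4932 [0.6188 0.1033 0.1906] [0.671  0.1432 0.397 ]
 top [0.6428 0.1116 0.3951] [0.6457 0.1118 0.3944]
bolt_knob [([0.6478, 0.1289, 0.1998], 0.83)]
leaf_hinge []
```

View pics/w.png

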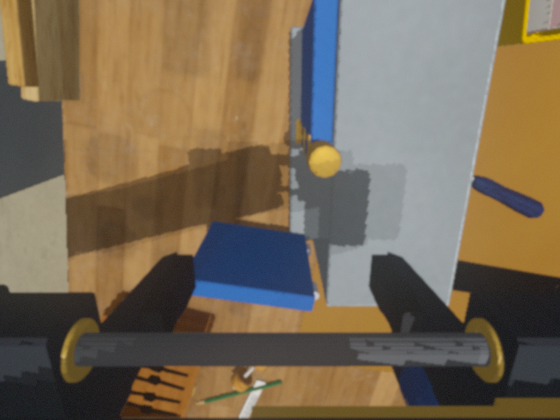

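The wrist view shows the knob top at (324,160) and the shut blue leaf running up from it, parallel to the tool x axis. So the cabinet yaw is close to the tool's 10°. The depth mask also caught the finger, so I refine it and measure the leaf's direction.

```bash
python3 -c "
from h import *
P,C=cloud('wrist')
m=(np.hypot(P[:,0]-.643,P[:,1]-.129)<.03)&(P[:,2]>.207)&(P[:,2]<.23)&(C[:,0]>C[:,2]+25)
t=P[m]; print(m.sum(),t.mean(0).round(4),((t.min(0)+t.max(0))/2).round(4),(t.max(0)-t.min(0)).round(4))
b=(P[:,2]>.165)&(P[:,2]<.182)&(C[:,2]>C[:,0]+60)&(P[:,1]>.12)&(P[:,1]<.3)
L=P[b]; print(b.sum(),L.min(0).round(3),L.max(0).round(3)); l=cv2.fitLine(L[:,:2].astype(np.float32),cv2.DIST_HUBER,0,.01,.01).ravel(); print(l, np.degrees(np.arctan2(-l[0],l[1])))
k=t.mean(0)
go([k[0],k[1],.205],10)"
```

```text
915 [0.6437 0.132  0.2146] [0.6442 0.1315 0.2123] [0.0231 0.0233 0.0097]
3006 [0.619 0.14  0.168] [0.653 0.231 0.175]
[ 0.18745945 -0.9822723   0.6355533   0.18815777] -169.19545
t 3.25 tcp [0.6198 0.0779 0.2985] yaw 10.0 tilt [-0.    -0.001] shift [49.3 32.9 93.4] spin -0.0 w 0.0876 F [-0.8  0.2  0.5] q [ 0.19  0.5  -0.56  1.52  0.28  1.21 -0.24]
```

Emit:
apply_moves:
  steps:
    - [[16,11,0],-0.8]
    - [[17,11,0],0]
    - [[17,11,0],0]
    - [[0,0,25],0]
    - [[0,0,30],0]
    - [[0,0,25],0]
    - [[0,0,10],0]
    - [[0,0,0],0]
    - [[0,0,0],0]

```text
t: 4.0
eef_pos: [0.6437, 0.1335, 0.2095]
tool_rot: [2.004, 2.419, 0.0]
force: [0.1, 0.9, 1.1]
gripper_width: 0.0877
```

```bash
python3 -c "
from h import *
go([.6437,.1317,.185],10.8)"
```

```text
t 4.0 tcp [0.6437 0.1335 0.2095] yaw 10.7 tilt [ 0. -0.] shift [-1.7 -0.3 24.5] spin -0.1 w 0.0877 F [0.1 0.9 1.1] q [ 0.08  0.64 -0.53  1.52  0.35  1.08 -0.35]
```

Aligned to within 2 mm. Next: down, then close.

Emit:
apply_moves:
  steps:
    - [[-2,0,12],0]
    - [[0,0,12],0]
    - [[0,0,0],0]
    - [[0,0,0],0]

```text
t: 4.33
eef_pos: [0.6432, 0.1324, 0.1841]
tool_rot: [-2.002, -2.42, 0.002]
force: [-0.0, -0.8, -0.8]
gripper_width: 0.0881
```

Emit:
apply_moves:
  steps:
    - [[0,0,0],0]
    - [[0,0,0],0]
    - [[0,0,0],0]
    - [[0,0,0],0]
    - [[0,0,0],0]
    - [[0,0,0],0]
    - [[0,0,0],0]
    - [[0,0,0],0]
  claw: 10

```text
t: 5.0
eef_pos: [0.6437, 0.1327, 0.1847]
tool_rot: [2.002, 2.421, 0.0]
force: [0.5, -0.3, 0.4]
gripper_width: 0.0367
```

```bash
python3 -c "
from h import *
go([.6437,.1317,.185],10.8)"
```

```text
t 5.0 tcp [0.6437 0.1327 0.1847] yaw 10.8 tilt [ 0. -0.] shift [-1.  -0.2 -0.3] spin 0.0 w 0.0367 F [ 0.5 -0.3  0.4] q [ 0.07  0.66 -0.52  1.54  0.37  1.04 -0.35]
```

Still closing, so a few more idle rows.

Emit:
apply_moves:
  steps:
    - [[0,0,0],0]
    - [[0,0,0],0]
    - [[0,0,0],0]
    - [[0,0,0],0]
    - [[0,0,0],0]

```text
t: 5.42
eef_pos: [0.6437, 0.1327, 0.1847]
tool_rot: [2.002, 2.421, -0.0]
force: [0.2, -0.5, 1.3]
gripper_width: 0.0229
```

Emit:
apply_moves:
  steps:
    - [[0,0,-4],0]
    - [[0,0,-5],0]
    - [[0,0,-5],0]
    - [[0,0,-5],0]
    - [[0,0,-5],0]
    - [[0,0,-3],0]
    - [[0,0,0],0]

```text
t: 6.0
eef_pos: [0.6438, 0.1327, 0.2129]
tool_rot: [2.002, 2.421, 0.001]
force: [-2.7, 0.6, 2.0]
gripper_width: 0.0232
```

Emit:
apply_moves:
  steps:
    - [[0,0,-2],0]
    - [[0,0,-1],0]
    - [[0,0,-1],0]
    - [[0,0,0],0]
    - [[0,0,0],0]

```text
t: 6.42
eef_pos: [0.6425, 0.1325, 0.2138]
tool_rot: [-2.0, -2.42, 0.004]
force: [1.0, 2.1, -18.0]
gripper_width: 0.0232
```

The bolt met its stop after 29 mm (−18 N). I ease off, then start the swing.

Emit:
apply_moves:
  steps:
    - [[0,0,2],0]
    - [[0.1,-4.1,0],2]
    - [[0.4,-10.2,0],5]
    - [[0.4,-10.2,0],5]
    - [[0.4,-10.2,0],5]
    - [[0.4,-10.2,0],5]
    - [[0,0,0],0]
    - [[0,0,0],0]

```text
t: 7.08
eef_pos: [0.5991, 0.1337, 0.2137]
tool_rot: [-2.423, -1.999, -0.002]
force: [1.9, 4.2, -14.9]
gripper_width: 0.0232
```

```bash
cat >> h.py <<'E'
def leaf(a):
    th=np.radians(10.8-a); return [.6216+.117*np.sin(th),.2466-.117*np.cos(th),.2137]
E
python3 -c "
from h import *
go(leaf(22),10.8-22)"
```

```text
t 7.08 tcp [0.5991 0.1337 0.2137] yaw -11.0 tilt [0.001 0.001] shift [-1.8  0.2  0. ] spin 0.2 w 0.0232 F [  1.9   4.2 -14.9] q [ 0.04  0.55 -0.47  1.64  0.28  1.02 -0.7 ]
```

Emit:
apply_moves:
  steps:
    - [[-0.6,-12.2,0],6]
    - [[0.6,-12.2,0],6]
    - [[0.6,-12.2,0],6]
    - [[0.6,-12.2,0],6]
    - [[0.6,-12.2,0],6]
    - [[0.6,-12.2,0],6]
    - [[0.6,-12.2,0],6]
    - [[0.6,-12.2,0],6]
    - [[0,0,0],0]
    - [[0,0,0],0]

```text
t: 7.92
eef_pos: [0.5242, 0.1883, 0.2139]
tool_rot: [-3.025, -0.842, -0.011]
force: [11.7, 7.2, -24.2]
gripper_width: 0.0233
```

```bash
python3 -c "
from h import *
go(leaf(70),10.8-70)"
```

```text
t 7.92 tcp [0.5242 0.1883 0.2139] yaw -58.9 tilt [0.007 0.004] shift [-3.5 -0.2  0.1] spin 0.3 w 0.0233 F [ 11.7   7.2 -24.2] q [-0.18  0.42 -0.32  1.8   0.16  0.93 -1.59]
```

Force is building towards the hinge (about 14 N) and upward against the stop (24 N). I ease both while finishing the swing.

Emit:
apply_moves:
  steps:
    - [[2,0,1.5],0]
    - [[1,-12.2,0],6]
    - [[1,-12.2,0],6]
    - [[1,-12.2,0],6]
    - [[0,0,0],0]
    - [[0,0,0],0]

```text
t: 8.42
eef_pos: [0.5117, 0.2217, 0.2135]
tool_rot: [-3.121, -0.36, -0.005]
force: [1.0, 1.1, -1.7]
gripper_width: 0.0231
```

```bash
python3 -c "
from h import *
go(leaf(88),10.8-88)"
```

```text
t 8.42 tcp [0.5117 0.2217 0.2135] yaw -76.8 tilt [0.003 0.   ] shift [-4.3  0.1 -0.2] spin 0.4 w 0.0231 F [ 1.   1.1 -1.7] q [-0.29  0.42 -0.26  1.8   0.13  0.93 -1.95]
```

Forces have dropped to 1–2 N. I swing about 14° more, to roughly 102° (1.78 rad), then release.

Emit:
apply_moves:
  steps:
    - [[0.3,-10.2,0],5]
    - [[0.4,-10.2,0],5]
    - [[0.3,-8.2,0],4]
    - [[0,0,0],0]
    - [[0,0,0],0]

```text
t: 8.83
eef_pos: [0.509, 0.2494, 0.2135]
tool_rot: [-3.141, 0.026, -0.005]
force: [3.6, 1.7, -0.7]
gripper_width: 0.0231
```

```bash
python3 -c "
from h import *
go(leaf(102),10.8-102)"
```

```text
t 8.83 tcp [0.509  0.2494 0.2135] yaw -91.0 tilt [0.003 0.001] shift [-4.4  0.5 -0.2] spin 0.2 w 0.0231 F [ 3.6  1.7 -0.7] q [-0.37  0.43 -0.21  1.78  0.11  0.94 -2.22]
```

Emit:
apply_moves:
  steps:
    - [[0,0,0],0]
    - [[0,0,0],0]
    - [[0,0,0],0]
    - [[0,0,0],0]
    - [[0,0,0],0]
    - [[0,0,0],0]
  claw: 70

```text
t: 9.33
eef_pos: [0.5069, 0.2495, 0.2122]
tool_rot: [3.141, -0.032, -0.0]
force: [0.4, -0.0, -0.7]
gripper_width: 0.0608
```

Emit:
apply_moves:
  steps:
    - [[0,0,-15],0]
    - [[0,0,-30],0]
    - [[0,0,-35],0]
    - [[0,0,-35],0]
    - [[0,0,-15],0]
    - [[-30,0,0],0]
    - [[-35,0,0],0]
    - [[-35,0,0],0]
    - [[-20,0,0],0]
    - [[0,0,0],0]

```text
t: 10.17
eef_pos: [0.3831, 0.2527, 0.3425]
tool_rot: [3.141, -0.025, -0.001]
force: [0.4, 0.0, -0.0]
gripper_width: 0.0696
```

```bash
python3 - <<'E'
from h import *
go(leaf(102),10.8-102)
ims=[]
for c in ("side","top"):
    P,C=cloud(c); im,d=optics.read_camera(c); ims.append(im[:,:,::-1])
    print(c,[(np.round(r["centre"],4).tolist(),round(r["score"],2)) for r in optics.spot_point(c,"bolt_knob")[:3]])
    m=(np.hypot(P[:,0]-.509,P[:,1]-.247)<.03)&(P[:,2]>.18)&(P[:,2]<.27)&(C[:,0]>C[:,2]+25)
    if m.any(): Q=P[m]; t=Q[Q[:,2]>np.percentile(Q[:,2],95)-.004]; print(m.sum(),t.mean(0).round(4))
    b=(P[:,2]>.162)&(P[:,2]<.182)&(C[:,2]>C[:,0]+50)&(P[:,1]>.18)
    L=P[b]
    if len(L)>10: print("leaf top",len(L),L.min(0).round(3),L.max(0).round(3),cv2.fitLine(L[:,:2].astype(np.float32),cv2.DIST_HUBER,0,.01,.01).ravel())
cv2.imwrite("pics/b.png",cv2.resize(np.hstack(ims),(800,300),interpolation=cv2.INTER_AREA))
E
```

```text
t 10.17 tcp [0.3831 0.2527 0.3425] yaw -90.9 tilt [-0.001 -0.   ] shift [121.6   1.7 128.7] spin 0.3 w 0.0696 F [ 0.4  0.  -0. ] q [-0.42  0.11 -0.28  1.88  0.03  1.16 -2.3 ]
side [([0.5089, 0.2482, 0.2314], 0.65)]
262 [0.5056 0.2492 0.2421]
leaf top 692 [0.491 0.237 0.162] [0.62  0.256 0.174] [ 0.9998151  -0.01922882  0.5624889   0.2477204 ]
top [([0.5063, 0.245, 0.2291], 0.67)]
129 [0.5072 0.2487 0.2455]
leaf top 434 [0.494 0.237 0.162] [0.619 0.254 0.178] [0.9999433  0.01064862 0.56625676 0.24511567]
```

View pics/b.png

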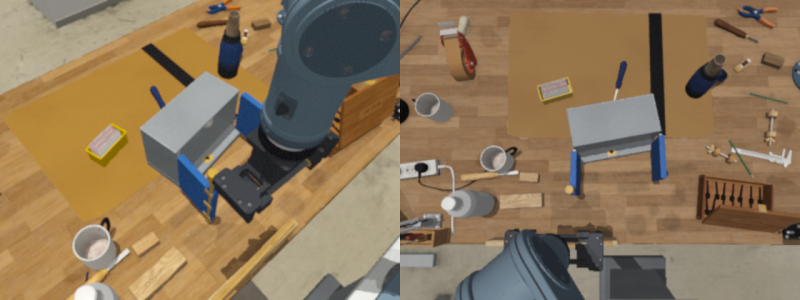

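The picture shows the left leaf standing out towards the robot, with the knob at (569,189) in the top half and the gripper clear of it. The knob's top rose 29 mm in both views. The leaf's top edge runs along world x, about 100° from shut. I hand the job in.

```bash
python3 -c "
from plant import ticket
print(ticket.finish_job())"
```

```text
the job is handed in; nothing more can be done
None
```

The bolt is fully drawn and the left leaf stands open at about 100° from shut (roughly 1.75 rad). I handed the job in at about 10 s of robot time, with the gripper clear of everything.

- **Bolt:** I gripped the knob and pulled it up until it met its stop. Afterwards both the side and top cameras showed the knob's top about 29 mm higher than before, so the bolt stayed up.
- **Leaf:** I swung it round by the knob and released it. Both cameras' depth readings put the leaf's top edge about square to the front or a little past, at 99–102°.
- **Forces:** The highest force I read was about 28 N at the wrist, part way through the swing, because I was pulling slightly up and outward. I eased off and it fell to about 4 N or less. After release it read about 0.

Two readings disagreed with the rest:
- **Knob report:** One early network report from the top camera put the knob on the hinge. I rejected it against the picture and the depth data.
- **Hinge position:** My estimate was about 4 mm off, which showed as the pull towards the hinge. I corrected for it during the swing.

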